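Clamp the brass blank in the jeweller's fixture

ROBOT

A 7-joint arm with a two-finger parallel gripper is mounted at the origin on the work surface. World frame = base frame: x ahead of the robot, y to its left, z up, the work surface at z = 0. Lengths are in m, angles in rad, forces in N, time in s.
With the tool pointing down it reaches from about 0.4 to 0.85 m from the base axis. Payload 10.4 kg.
Tool frame: the origin (TCP) lies at the very end of the fingers, on their centre line; the grasp point (between the pads) lies 19 mm behind it; z points along the fingers, y is the direction in which the jaws open and shut (so a half turn about z gives the same grasp; the last joint's range is limited). The gripper opens to 85 mm and grips with 20 to 120 N. Pads are 22 mm wide; open, the fingers measure 114 mm over their backs; the gripper's body (76 mm by 85 mm) begins 54 mm behind the grasp point. The pads swing forward as they close: fully open they stand 13 mm farther back than shut.
Start: joints at [-0.023, 0.332, -0.065, 1.46, 0.022, 1.35, -0.088], TCP at [0.625, 0, 0.231] pointing down, gripper open.
Joint ranges: [-2.6, 2.6], [-0.5, 2.12], [-1.47, 1.34], [0.16, 2.42], [-1.27, 4.41], [0.06, 2.06], [-2.6, 2.6]. Speed limits (rad/s): [2.22, 2.22, 2.79, 2.79, 3.14, 3.14, 3.14].

INTERFACE

Orientations are given as a unit quaternion [x, y, z, w].
In Python, from workcell import get_obs, camera, camera_info, hand_in gives the robot as it stands.
- The arm moves only by the tool move_arm, never from a script. Its argument "moves" is a list of rows, each a list of 3 entries, a list of its own where there are three numbers: the shift along the tool's x, y, z in units of 25 mm (1.0 is 25 mm), then the turn, a rotation vector about the tool's x, y, z in degrees, then the opening, from 0 (shut) to 1 (fully open). A call has 1 to 5 rows; each row shifts and turns the commanded pose from where the row before left it, along the tool's axes as they then stand; what a row does not reach is not made up. A row lasts 1/8 s, in which the tool goes at most 62.5 mm and 10.7 degrees, less where a joint would pass 70% of its speed; a pose out of reach is approached as far as the arm can. A call is refused whole if a number of a shift passes 1 or a number of a turn 10.7, either way. A call with a gripper value outside its range is refused whole. The fingers move at their own pace and stop on an object; "squeeze" is the grip in N (left out, the last holds). Time passes only in rows, so rows that do not move let the fingers close. It gives the time, the measured TCP pose, the force and the opening at its end, in the units of the state.
- get_obs(): the state, without advancing time (a new reading comes with each control period).
- camera(name): name is "scene" or "side" or "wrist"; returns the picture (480x640x3 uint8, red, green, blue); there is no depth.
- camera_info(name): a dict with "fx", "fy", "cx", "cy" (pixels), "origin" and "rotation" of the camera in the world. Camera axes: x right, y down, z forward; pixel columns grow to the right and rows downward; lengths in m; the calibration is good to about 2 mm. The wrist camera is an equidistant fisheye: a pixel r from the principal point sees the ray r / f radians off the axis. A picture is of the moment at which its call begins: read the wrist's pose just before it. camera_info takes no time and is no camera call; for the wrist camera it gives the pose at the moment of the call.
- hand_in(): hands the job in, once; it reports no verdict.
The state is a dict: "clock": time; "joint_pos": joint angles; "joint_velocities": joint speeds; "tau": joint torques, N m; "position": TCP position; "ee_rot": TCP orientation; "ft_force": force on the tool from outside, world axes, zero at the start; "torque": the same for the moment, N m; "grip_width": opening from 0.0 (shut) to 1.0 (fully open).
Only numpy, scipy, OpenCV 4.12 (cv2) and the standard library are available. Lean on these libraries where they do the work, as an engineer would, in place of code of your own. Each camera call takes 0.05 s, during which the arm holds its last target. There are 200 camera calls.

TASK

Clamp the brass blank for sawing: push the aluminium clamp strap sideways over the blank until it is fully home against its stop, and only then push the red cam lever all the way down. A finger is enough for both: nothing is to be picked up or carried, and the blank and everything else on the bench stay where they are.

Things in the scene. Friction and masses are not known exactly. Their poses are not given: they have to be found in the camera images.
- fixture: Clamp fixture fixed to the bench: pale wooden base 160 (x) x 190 (y) x 30 mm high with a grey bed. Origin at the centre of its underside, on the bench; z up. In its frame: the strap's vertical pivot at x=+40, y=-65 mm; a dark steel catch (two cheeks, 36 mm wide in x, y=+79 to +95, up to z=92 mm) carries the cam lever; a brass stop pin (14 mm across, top at z=64 mm) stands at x=+59.5, y=+50 mm, against which the strap comes home. The strap comes from the -x side.
- strap (a joint): Angle of the clamp strap about its vertical pivot, rad. 0 = fully home: strap along the fixture's +y, against the stop pin, its end under the cam. Positive = swung away anticlockwise seen from above, towards the fixture's -x; at angle a the strap points along (-sin a, cos a) in the fixture's x, y. Range 0 to 1.7, starts at 1.0 to 1.5. Stays where it is left; about 1 N at its end moves it.
- strap_pivot (a point): Point on the strap's pivot axis, half-way up the strap's thickness, 54 mm above the bench. A dark pivot cap rises to 72 mm.
- strap_end (a point): Point in the aluminium strap 118 mm from the pivot axis, half-way up its thickness (54 mm above the bench), under a yellow mark on its top. Strap: straight bar 24 mm wide, 16 mm thick (46 to 62 mm above the bench, so 16 mm clear of the bed), its free end 142 mm from the pivot axis. A rubber foot (18 mm across) hangs under it 60 mm from the pivot axis; its underside is 35.2 mm above the bench.
- lever (a joint): Angle of the cam lever, rad: 0 = upright, 1.57 = all the way down, lying level and pointing along the fixture's +y (away from the strap). Starts at 0.55 to 0.95, so it already leans outwards and a push straight down on it moves it. Stays where it is left; resists with about 0.25 N m (3 to 6 N at the finger). Lowering it raises a round pad in the bed that lifts the blank 1.2 mm and squeezes it against the strap's foot.
- lever_hinge (a point): Middle of the lever's level hinge axis (along the fixture's x), 76 mm above the bench, at x=+40, y=+84 mm in the fixture's frame.
- lever_tip (a point): Middle of the outer end of the lever, 100 mm from its hinge. Steel shank, then a red grip 18 mm wide, 12 mm thick, over the outer 56 mm. Lying level, its top is 82 mm above the bench.
- blank_mid (a point): Centre of the loose brass blank, 50 x 60 x 4 mm, lying flat on the bed where the foot comes down (top at 34 mm above the bench). To be left where it lies.
- blank: The same brass blank; origin at the centre of its underside.
- jar_mid (a point): Centre of a small loose glass jar with a brass lid, 30 mm across, 42 mm high, standing on the fixture's bed in the corner at -x, +y, outside the strap's sweep. Leave alone.
- mandrel_mid (a point): Half-way up a loose steel ring mandrel, 115 mm high on a 56 mm round foot, standing on the bench behind the fixture (+x side). Leave alone.
- flask_mid (a point): Centre of a loose white bottle, 50 mm across, 130 mm high, left part of the bench. Leave alone.
- hammer_grip (a point): Grip of a hammer lying on the right part of the bench. Leave alone.
- driver_grip (a point): Grip of a screwdriver lying on the left part of the bench. Leave alone.
- pliers_mid (a point): Middle of red-handled pliers, 135 mm long, lying at the near right. Leave alone.
- stonetray: White divided tray, 90 x 130 x 25 mm, beyond the lever on the left; origin at the centre of its underside. Leave alone.
- pad: Round rubber pad (24 mm across) sunk in the bed under the blank, worked by the lever; origin in the middle of its top. At the end it presses the blank up.
There are look-alikes about, which are no part of the job. What is shaped like the fixture but green, orange or purple is not meant.

How it is judged:
On the way, in this order (a step that is already met when the one before it is completed fails the run):
1. the strap is fully home while the lever is still up (value of joint strap below 0.06 rad and value of joint lever below 1.25 rad), for 0.2 s.
2. the lever is all the way down with the strap home (value of joint lever above 1.47 rad and value of joint strap below 0.06 rad), for 0.2 s.
At the end, for the whole second after the job is handed in: The strap is within 0.06 rad of home, the lever is within 0.1 rad of level (above 1.47 rad), the pad in the bed presses the blank up against the strap, and the blank lies within 8 mm of where it started, at rest (all of step 2 and contact force between pad and blank above 0.5 N and distance of blank_mid from where it was at the start of the episode below 0.008 m and linear speed of blank below 0.01 m/s); the robot touches nothing.
It fails at once if the lever is pushed down before the strap is home (value of joint lever above 1.25 rad and value of joint strap above 0.12 rad).
It fails at once if the blank is lifted, carried or shoved away (distance of blank_mid from where it was at the start of the episode above 0.012 m).
It fails at once if something else on the bench is moved by more than 15 mm, lifted or tipped (distance of any of jar_mid, mandrel_mid, flask_mid, hammer_grip, driver_grip, pliers_mid, stonetray from where it was at the start of the episode above 0.015 m).
It also fails if it takes over 45 s, if anything falls off the work surface, if the arm or the gripper's body presses on something with over 40 N, if the wrist force passes 120 N, or if a joint passes its speed limit or range.

## Working session

There is one attempt and no reset: what is moved stays moved. The work goes in short steps, Python scripts to look and compute and a tool call to move; the robot and the scene stay as the last step left them, time stands still between calls to the robot, and variables do not carry over. Pictures are saved under pics/ and viewed, about 8 in all and at most 12, crops included, and the job is handed in when it is done.

Besides the shell and the picture viewer there is one more tool, called after "Request:" as name(argument=value, ...), one argument or row to a line, values as JSON. move_arm: Moves the arm, as the interface text tells. Its arguments: {"type":"object","properties":{"moves":{"type":"array","items":{"type":"array"}},"squeeze":{"type":"number"}},"required":["moves"]}

```bash
mkdir -p pics; ls
python3 - <<'E'
from workcell import *
import cv2,numpy as np
for n in ["scene","side"]:
    im=camera(n); cv2.imwrite(f"pics/{n}0.png",im[:,:,::-1])
    i=camera_info(n); print(n,{k:np.round(v,4).tolist() if not isinstance(v,str) else v for k,v in i.items()})
print(get_obs())
E
```

```text
pics
scene {'fx': 473.1676, 'fy': 473.1676, 'cx': 317.1861, 'cy': 245.6716, 'origin': [1.1823, -0.4026, 0.8191], 'rotation': [0.787, 0.4642, -0.2118, -0.3469]}
side {'fx': 468.5852, 'fy': 468.5852, 'cx': 313.412, 'cy': 238.7752, 'origin': [0.2514, 0.6175, 0.9008], 'rotation': [-0.1526, 0.9208, -0.3538, 0.06]}
{'clock': 0.1, 'joint_pos': array([-0.02260411,  0.33284647, -0.06470643,  1.46085716,  0.02160739,
        1.34992184, -0.08850132]), 'joint_velocities': array([-0.00057049, -0.00303551, -0.00075205, -0.00143612,  0.00078168,
        0.00041086, -0.00214651]), 'tau': array([ 9.25707973e-04, -6.26745987e+01,  4.87730233e-02, -3.92438293e+01,
        1.62844139e-02,  6.89412060e-03, -5.92459219e-05]), 'position': array([6.24655235e-01, 1.43387839e-07, 2.30572003e-01]), 'ee_rot': array([ 7.07096123e-01,  7.07117124e-01, -4.95366127e-04, -4.48911801e-04]), 'ft_force': array([ 0.22084538, -0.14731792,  0.43569684]), 'torque': array([0.00829127, 0.03290329, 0.00595148]), 'grip_width': 0.9962695213082172}
```

View pics/scene0.png

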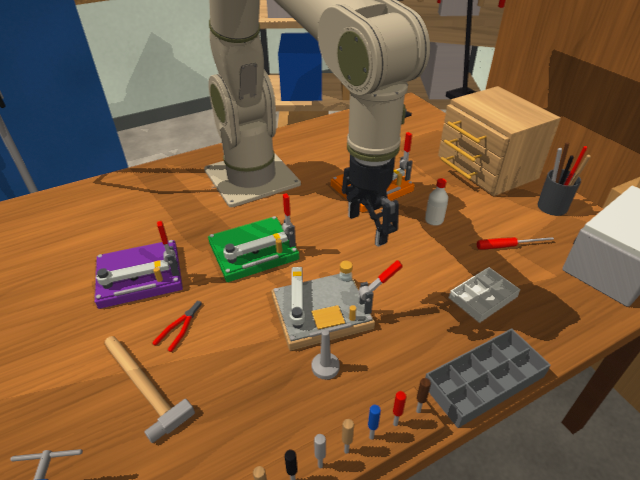

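View pics/side0.png

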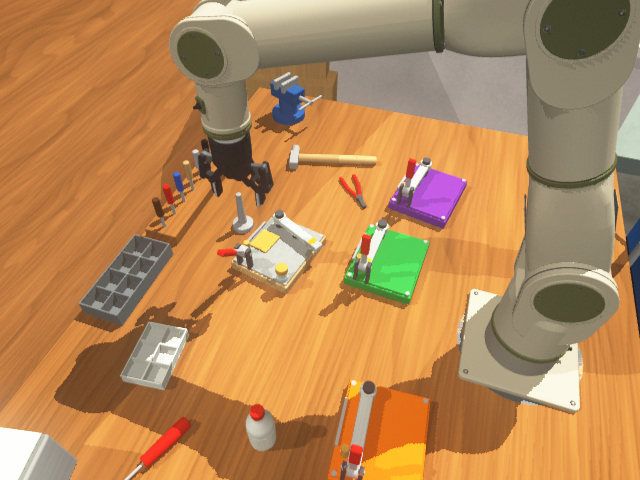

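The scene view shows the wooden fixture in the middle: pivot cap about (297,314), strap end about (297,272), lever tip about (400,265), stop pin about (353,308). In the side view, the pivot is about (280,214), the yellow mark about (312,240) and the lever tip about (220,253). I'll measure by colour masks and rays.

```bash
cat > h.py <<'E'
from workcell import *
import cv2,numpy as np
from scipy.spatial.transform import Rotation as R
def ray(n,p):
    i=camera_info(n); d=np.array([(p[0]-i['cx'])/i['fx'],(p[1]-i['cy'])/i['fy'],1.])
    return np.array(i['origin']),R.from_quat(i['rotation']).apply(d)
def plane(n,p,z):
    o,d=ray(n,p); return o+d*(z-o[2])/d[2]
def tri(p,q,a="scene",b="side"):
    o,d=ray(a,p);u,e=ray(b,q)
    s=np.linalg.lstsq(np.c_[d,-e],u-o,rcond=None)[0]
    A=o+d*s[0];B=u+e*s[1]; return (A+B)/2,np.linalg.norm(A-B)
E
python3 - <<'E'
from h import *
out=[]
for n,(x,y,w,h) in {"scene":(265,250,150,105),"side":(210,190,130,110)}.items():
    im=cv2.imread(f"pics/{n}0.png"); c=im[y:y+h,x:x+w]; hs=cv2.cvtColor(c,cv2.COLOR_BGR2HSV)
    for nm,lo,hi in [("red",(0,190,120),(6,255,255)),("yel",(18,130,150),(32,255,255)),("dark",(0,0,0),(180,90,70))]:
        m=cv2.inRange(hs,lo,hi); k,_,st,ce=cv2.connectedComponentsWithStats(m)
        for j in range(1,k):
            if st[j,4]>7: print(n,nm,(st[j]+[x,y,0,0,0]).tolist(),np.round(ce[j]+[x,y],1))
    out.append(cv2.resize(c,(600,int(h*600/w)),interpolation=cv2.INTER_CUBIC)[:420])
    out[-1]=cv2.resize(out[-1],(400,300)) if 0 else out[-1]
cv2.imwrite("pics/c1.png",out[0]);cv2.imwrite("pics/c2.png",out[1])
print(plane("scene",(297,310),.072),plane("side",(280,214),.072),plane("scene",(297,272),.062),plane("side",(312,240),.062))
print(tri((400,265),(220,253)),tri((297,312),(280,214)))
E
```

```text
scene red [378, 260, 24, 23, 224] [390.  271.1]
scene yel [340, 261, 12, 9, 89] [345.5 265. ]
scene yel [293, 271, 9, 5, 39] [297.2 273.3]
scene yel [350, 305, 6, 6, 30] [352.3 307.8]
scene yel [312, 306, 33, 23, 517] [327.6 316.5]
scene dark [361, 284, 7, 2, 10] [364.5 284.6]
scene dark [360, 294, 13, 20, 138] [366.9 303.2]
scene dark [292, 313, 10, 5, 27] [296.9 315.2]
scene dark [293, 324, 10, 5, 22] [297.9 326. ]
side red [217, 249, 20, 8, 119] [226.3 252.2]
side yel [243, 230, 37, 23, 406] [262.9 240.7]
side yel [308, 238, 9, 6, 30] [311.9 240.4]
side yel [276, 263, 12, 13, 101] [281.  268.5]
side yel [318, 264, 4, 8, 12] [319.4 266.8]
side yel [323, 264, 14, 33, 62] [329.2 280.1]
[ 0.60363015 -0.14323593  0.072     ] [ 0.60139764 -0.14162157  0.072     ] [ 0.49669721 -0.08960549  0.062     ] [ 0.50009112 -0.09314685  0.062     ]
(array([0.65129522, 0.07112996, 0.13930342]), np.float64(0.0014840291514491338)) (array([ 0.60390586, -0.1446932 ,  0.06752502]), np.float64(0.0021986209001314356))
```

View pics/c1.png

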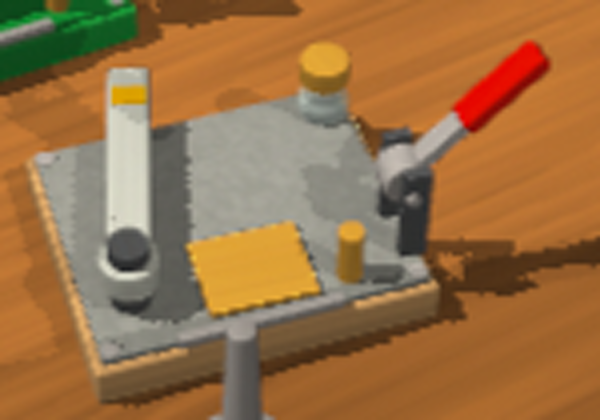

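View pics/c2.png

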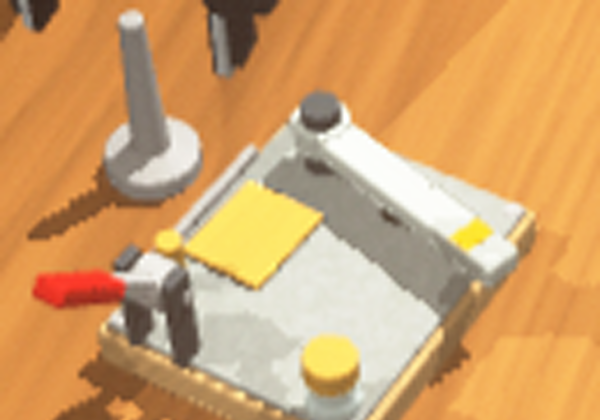

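The crops show the cap centre at scene (296.8,311.8) and side (279.3,213.8), and the pin top at scene (352.5,307) and side (246.4,242). Next is the fixture frame.

Run:
```python
from h import *
P=(plane("scene",(296.8,311.5),.072)+plane("side",(279.3,213.8),.072))/2
S=(plane("scene",(352.5,307),.064)+plane("side",(246.4,242),.064))/2
E=(plane("scene",(297.2,273.3),.062)+plane("side",(311.9,240.4),.062))/2
print("P",P,tri((296.8,311.5),(279.3,213.8)),"\nS",S,tri((352.5,307),(246.4,242)),"\nE",E,tri((297.2,273.3),(311.9,240.4)))
d=(S-P)[:2]; print("pin dist",np.hypot(*d),"exp",np.hypot(19.5,115))
th=np.arctan2(d[1],d[0])-np.arctan2(115,19.5); print("yaw",th)
e=(E-P)[:2]; print("strap L",np.hypot(*e),"angle",np.arctan2(e[1],e[0])-np.pi/2-th)
M=np.array([[np.cos(th),-np.sin(th)],[np.sin(th),np.cos(th)]])
F=P[:2]-M@[.04,-.065]; print("F",F)
f=lambda x,y:F+M@[x,y]
print("hinge",f(.04,.084),"jar",[M.T@(plane(n,p,.072)[:2]-F) for n,p in (("scene",(345.8,267)),("side",(281.5,269)))])
T,err=tri((400,264),(219,252.5)); print("tip",T,err,M.T@(T[:2]-F)-[.04,.084],T[2]-.076)
print("mandrel top ~",tri((324.8,332),(238.4,194)))
print("blank",M.T@(plane("scene",(327.6,316.5),.034)[:2]-F),M.T@(plane("side",(262.5,240.7),.034)[:2]-F))
```

```text
P [ 0.60515144 -0.14355416  0.072     ] (array([ 0.60462363, -0.14439636,  0.06901153]), np.float64(0.00012742598688210793)) 
S [ 0.64627653 -0.03542234  0.064     ] (array([ 0.64621383, -0.03552256,  0.0633902 ]), np.float64(0.00018088493803629138)) 
E [ 0.50024152 -0.09145803  0.062     ] (array([ 0.50016002, -0.0913389 ,  0.06206272]), np.float64(0.0009708609300932482))
pin dist 0.11568821252421886 exp 116.64154491432288
yaw -0.1954622563644728
strap L 0.11713282709745261 angle 1.3053510907200905
F [ 0.57853742 -0.07202309]
hinge [0.63409023 0.00260859] jar [array([-0.04838174,  0.0729781 ]), array([-0.06200819,  0.08190629])]
tip [0.65183473 0.07165912 0.14194207] 0.00063404535068912 [0.00399562 0.07118201] 0.06594206611162225
mandrel top ~ (array([ 0.70771349, -0.13632355,  0.11291276]), np.float64(1.2841852995822018e-05))
blank [ 0.04436937 -0.00071465] [0.04525012 0.00574726]
```

Everything agrees: pin distance 115.7 vs 116.6 mm, strap 117 vs 118 mm, strap angle 1.30, lever 0.82, yaw −0.195. I'll plan finger waypoints behind the strap and check clearance to the green fixture's lever.

```bash
cat > plan.py <<'E'
from h import *
P=np.array([.6052,-.1436]);th=-.195
def fc(a,r=.09,gap=0):
    b=np.pi/2+th+a; u=np.array([np.cos(b),np.sin(b)]); n=np.array([np.sin(b),-np.cos(b)])
    return P+r*u-(.012+abs(n[0])*.0145+abs(n[1])*.011+gap)*n
E
python3 - <<'E'
from plan import *
print("green tip",tri((286,196),(366,237)),"jar",tri((345.8,265),(281,268.5)))
s=fc(1.305,gap=.015); print("start",s)
prev=s
for a in [1.3,1.1,.9,.7,.5,.35,.2,.1,0]:
    p=fc(a); d=(p-prev)/.025; print(a,p.round(4),"tool xy units",d[::-1].round(2)); prev=p
o=get_obs(); print((s-o['position'][:2])[::-1]/.025)
E
```

```text
green tip (array([ 0.36266614, -0.04517572,  0.17151779]), np.float64(0.0006382105196192555)) jar (array([0.53636645, 0.01532862, 0.06724628]), np.float64(0.0015120263003692593))
start [ 0.50533315 -0.14236447]
1.3 [ 0.5121 -0.1285] tool xy units [0.55 0.27]
1.1 [ 0.5161 -0.1113] tool xy units [0.69 0.16]
0.9 [ 0.5239 -0.0946] tool xy units [0.67 0.31]
0.7 [ 0.5354 -0.0794] tool xy units [0.61 0.46]
0.5 [ 0.5504 -0.0665] tool xy units [0.51 0.6 ]
0.35 [ 0.5636 -0.059 ] tool xy units [0.3  0.53]
0.2 [ 0.5782 -0.0537] tool xy units [0.21 0.58]
0.1 [ 0.5864 -0.0514] tool xy units [0.09 0.33]
0 [ 0.5948 -0.0498] tool xy units [0.06 0.34]
[-5.69458434 -4.77288335]
```

Request:
move_arm(
  moves=[
    [[-1, -1, 0], [0, 0, 0], 0],
    [[-1, -1, 0], [0, 0, 0], 0],
    [[-1, -1, 0], [0, 0, 0], 0],
    [[-1, -1, 0], [0, 0, 0], 0],
    [[-1, -0.8, 0], [0, 0, 0], 0],
  ],
)

```text
clock: 0.72
position: [0.5039, -0.1258, 0.2311]
ee_rot: [0.707, 0.707, -0.0, -0.0]
ft_force: [-0.5, -0.7, 0.3]
grip_width: 0.001
```

Request:
move_arm(
  moves=[
    [[-0.7, 0, 0], [0, 0, 0], 0],
    [[0, 0, 1], [0, 0, 0], 0],
    [[0, 0, 1], [0, 0, 0], 0],
    [[0, 0, 1], [0, 0, 0], 0],
    [[0, 0, 1], [0, 0, 0], 0],
  ],
)

```text
clock: 1.35
position: [0.5057, -0.1421, 0.1302]
ee_rot: [0.707, 0.707, 0.0, -0.0]
ft_force: [-0.2, 0.1, 0.7]
grip_width: 0.005
```

Run:
```python
from plan import *
o=get_obs(); print(o['position'],o['grip_width'],o['ft_force'],fc(1.305,gap=.015))
im=camera("side"); cv2.imwrite("pics/s1.png",cv2.resize(im[130:330,160:400,::-1],(720,600)))
```

```text
[ 0.5057043  -0.14214213  0.13017653] 0.005280451223290245 [-0.20012458  0.06049303  0.67050558] [ 0.50533315 -0.14236447]
```

View pics/s1.png

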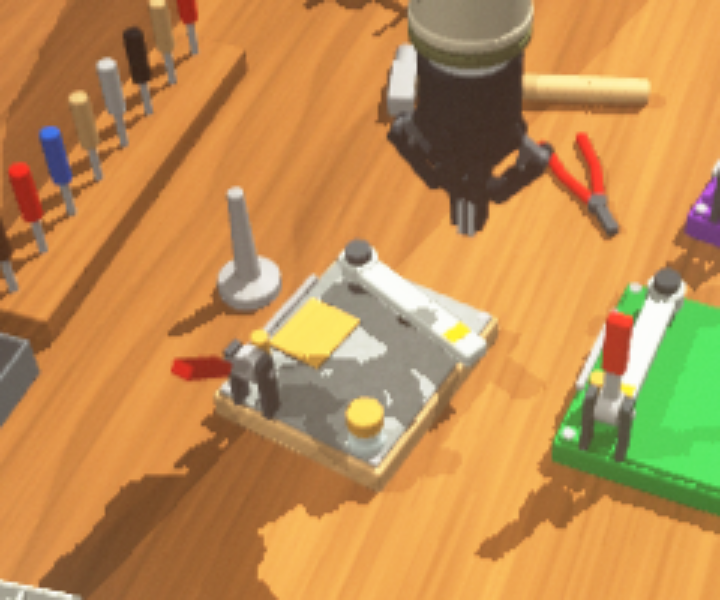

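The closed finger hangs just behind the strap (finger at about (465,230) in the crop, strap at (420,310)). The strap and bench are undisturbed, so I'll go down and push.

Request:
move_arm(
  moves=[
    [[0, 0, 1], [0, 0, 0], 0],
    [[0, 0, 1], [0, 0, 0], 0],
    [[0, 0, 1], [0, 0, 0], 0],
    [[0, 0, 0.35], [0, 0, 0], 0],
    [[0.55, 0.25, 0], [0, 0, 0], 0],
  ],
)

```text
clock: 2.02
position: [0.5114, -0.1291, 0.0476]
ee_rot: [0.708, 0.706, -0.0, -0.0]
ft_force: [0.4, 0.8, -1.1]
grip_width: -0.002
```

Request:
move_arm(
  moves=[
    [[0.35, 0.1, 0], [0, 0, 0], 0],
    [[0.35, 0.08, 0], [0, 0, 0], 0],
    [[0.35, 0.15, 0], [0, 0, 0], 0],
    [[0.32, 0.16, 0], [0, 0, 0], 0],
    [[0, 0, 0], [0, 0, 0], 0],
  ],
)

```text
clock: 2.65
position: [0.5239, -0.0933, 0.0476]
ee_rot: [0.707, 0.708, 0.0, -0.0]
ft_force: [0.5, 0.5, -0.1]
grip_width: -0.001
```

Run:
```python
from plan import *
o=get_obs(); print(o['position'],o['ft_force'],fc(.9))
im=camera("side"); cv2.imwrite("pics/s2.png",cv2.resize(im[170:310,190:358,::-1],(720,600)))
```

```text
[ 0.52387626 -0.09333938  0.0476014 ] [ 0.49495416  0.46484568 -0.11210033] [ 0.52389781 -0.09460727]
```

View pics/s2.png

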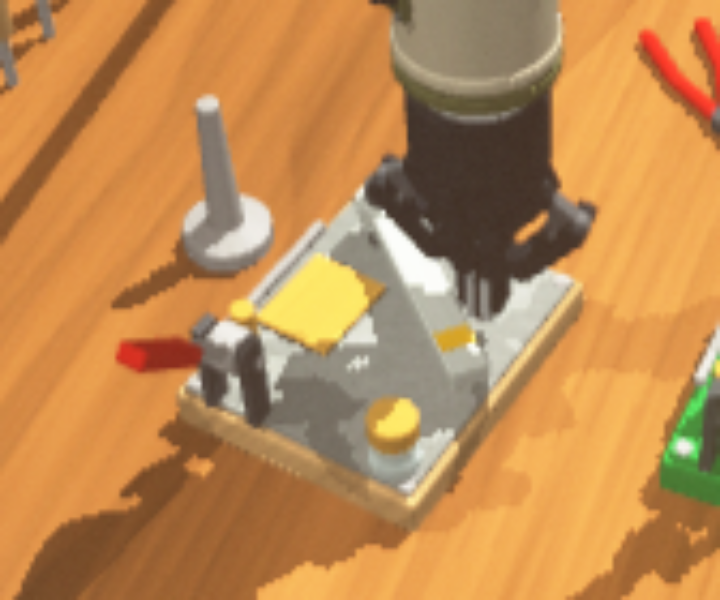

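The finger is swinging the strap with no drag on anything (yellow mark now about (455,338) in the crop; blank and jar where they were). Continue the arc.

Request:
move_arm(
  moves=[
    [[0.3, 0.23, 0], [0, 0, 0], 0],
    [[0.3, 0.23, 0], [0, 0, 0], 0],
    [[0.25, 0.3, 0], [0, 0, 0], 0],
    [[0.25, 0.3, 0], [0, 0, 0], 0],
    [[0.3, 0.5, 0], [0, 0, 0], 0],
  ],
)

```text
clock: 3.32
position: [0.563, -0.0591, 0.0475]
ee_rot: [0.707, 0.707, -0.0, -0.0]
ft_force: [-0.9, -1.0, -1.0]
grip_width: 0.0
```

Request:
move_arm(
  moves=[
    [[0.1, 0.3, 0], [0, 0, 0], 0],
    [[0.1, 0.3, 0], [0, 0, 0], 0],
    [[0.05, 0.17, 0], [0, 0, 0], 0],
    [[0.05, 0.17, 0], [0, 0, 0], 0],
    [[0, 0, 0], [0, 0, 0], 0],
  ],
)

```text
clock: 3.95
position: [0.5864, -0.0517, 0.0476]
ee_rot: [0.707, 0.707, 0.0, 0.0]
ft_force: [0.5, -0.5, -0.4]
grip_width: 0.003
```

Request:
move_arm(
  moves=[
    [[0, 0.15, 0], [0, 0, 0], 0],
    [[0, 0.1, 0], [0, 0, 0], 0],
    [[0, 0, 0], [0, 0, 0], 0],
  ],
)

```text
clock: 4.32
position: [0.5926, -0.0518, 0.0476]
ee_rot: [0.707, 0.707, 0.0, 0.0]
ft_force: [0.2, -0.1, 0.7]
grip_width: 0.001
```

No stop contact yet, so keep creeping in.

Request:
move_arm(
  moves=[
    [[0, 0.08, 0], [0, 0, 0], 0],
    [[0, 0.08, 0], [0, 0, 0], 0],
    [[0, 0, 0], [0, 0, 0], 0],
  ],
)

```text
clock: 4.7
position: [0.5965, -0.052, 0.0476]
ee_rot: [0.707, 0.707, 0.0, 0.0]
ft_force: [-1.1, 0.0, -0.8]
grip_width: 0.002
```

Request:
move_arm(
  moves=[
    [[0, 0.06, 0], [0, 0, 0], 0],
    [[0, 0.06, 0], [0, 0, 0], 0],
    [[0, 0, 0], [0, 0, 0], 0],
  ],
)

```text
clock: 5.08
position: [0.5976, -0.052, 0.0472]
ee_rot: [0.707, 0.707, -0.001, -0.001]
ft_force: [-9.8, 1.5, 6.0]
grip_width: 0.001
```

The strap is against the stop: about 10 N at the finger. I'll back off, rise, and check before touching the lever.

Request:
move_arm(
  moves=[
    [[0, -0.8, 0], [0, 0, 0], 0],
    [[0, 0, -1], [0, 0, 0], 0],
    [[0, 0, -1], [0, 0, 0], 0],
    [[0, 0, -1], [0, 0, 0], 0],
    [[0, 0, -1], [0, 0, 0], 0],
  ],
)

```text
clock: 5.7
position: [0.5796, -0.0523, 0.1487]
ee_rot: [0.707, 0.707, 0.0, 0.001]
ft_force: [-0.5, -0.4, -0.3]
grip_width: 0.003
```

Request:
move_arm(
  moves=[
    [[0, 0, -1], [0, 0, 0], 0],
    [[0, 0, -0.9], [0, 0, 0], 0],
    [[0, 0, 0], [0, 0, 0], 0],
  ],
)

```text
clock: 6.08
position: [0.5806, -0.0523, 0.197]
ee_rot: [0.707, 0.707, 0.001, 0.002]
ft_force: [0.4, -0.3, -1.5]
grip_width: 0.002
```

Run:
```python
from plan import *
o=get_obs(); print(o['position'])
u=np.array([-np.sin(th),np.cos(th)]); print("target",P+.198*u, ((P+.198*u)-o['position'][:2])[::-1]/.025)
a=camera("side")[170:310,190:358,::-1];b=camera("scene")[245:357,265:415,::-1]
cv2.imwrite("pics/s3.png",np.vstack([cv2.resize(a,(400,300)),cv2.resize(b,(400,300))]))
```

```text
[ 0.58056504 -0.0522911   0.19700835]
target [0.64356577 0.05064744] [4.11754135 2.52002935]
```

View pics/s3.png

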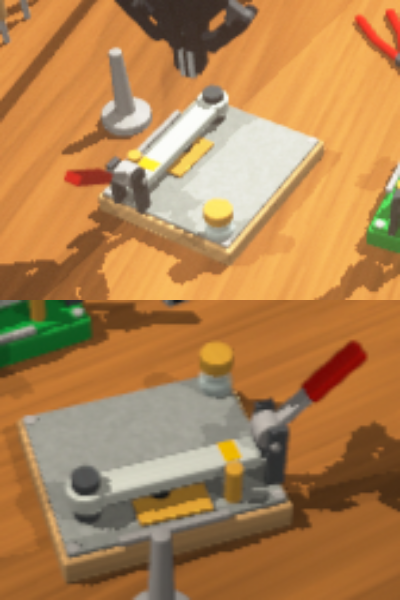

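Both views show the strap against the pin with its end under the cam, the lever still up, and the blank and jar unmoved. I'll move above the lever grip and check the strap angle in numbers.

Request:
move_arm(
  moves=[
    [[0.82, 0.5, 0], [0, 0, 0], 0],
    [[0.82, 0.5, 0], [0, 0, 0], 0],
    [[0.82, 0.5, 0], [0, 0, 0], 0],
    [[0.82, 0.5, 0], [0, 0, 0], 0],
    [[0.83, 0.5, 0], [0, 0, 0], 0],
  ],
)

```text
clock: 6.8
position: [0.6424, 0.0524, 0.1945]
ee_rot: [0.707, 0.707, -0.0, -0.0]
ft_force: [-0.6, -0.2, -0.3]
grip_width: 0.003
```

Run:
```python
from plan import *
print(get_obs()['position'])
c={}
for n,(x,y,w,h) in {"scene":(342,293,22,18),"side":(242,225,30,30)}.items():
    im=camera(n)[y:y+h,x:x+w]; m=cv2.inRange(cv2.cvtColor(im,cv2.COLOR_RGB2HSV),(18,130,120),(32,255,255))
    k,_,st,ce=cv2.connectedComponentsWithStats(m)
    for j in range(1,k):
        p=ce[j]+[x,y]; e=plane(n,p,.062)[:2]-P
        print(n,st[j].tolist(),p,"L",np.hypot(*e),"a",np.arctan2(e[1],e[0])-np.pi/2-th)
```

```text
[0.64240166 0.05244329 0.19454082]
scene [5, 4, 9, 14, 82] [351.36585366 303.62195122] L 0.1157155528972167 a -0.07535645816000308
side [19, 13, 11, 15, 82] [266.79268293 245.79268293] L 0.10294636452227114 a 0.28503260066707864
side [1, 15, 14, 10, 62] [249.06451613 244.37096774] L 0.11659707392089072 a -0.08805849773923496
```

The mark's blob merges with the brass pin, which pulls the angle slightly negative. That fits a strap home at the stop. Now lower onto the lever.

Request:
move_arm(
  moves=[
    [[0, 0, 0.8], [0, 0, 0], 0],
    [[0, 0, 0.8], [0, 0, 0], 0],
    [[0, 0, 0.4], [0, 0, 0], 0],
    [[0, 0, 0.4], [0, 0, 0], 0],
    [[0, 0, 0], [0, 0, 0], 0],
  ],
)

```text
clock: 7.52
position: [0.6417, 0.0506, 0.1347]
ee_rot: [0.707, 0.707, -0.0, -0.0]
ft_force: [0.2, -0.1, 0.0]
grip_width: -0.001
```

Run:
```python
from h import *
print(get_obs()['position'],get_obs()['ft_force'])
a=camera("side")[170:310,190:358,::-1];b=camera("scene")[215:345,275:449,::-1]
cv2.imwrite("pics/s4.png",np.vstack([cv2.resize(a,(400,300)),cv2.resize(b,(400,300))]))
```

```text
[0.6416802  0.05057936 0.13472899] [ 0.24143879 -0.08801575  0.04957871]
```

View pics/s4.png

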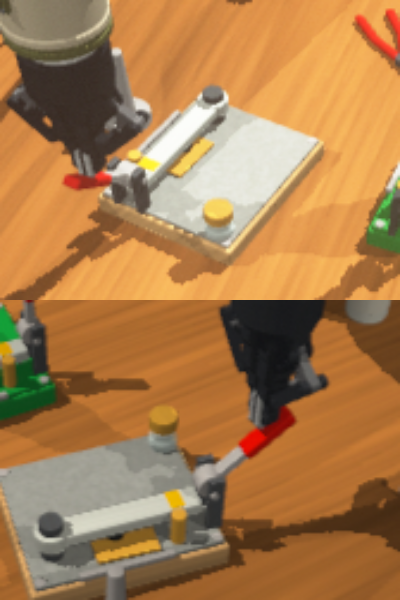

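The finger sits over the middle of the red grip, close to contact. Push down.

Request:
move_arm(
  moves=[
    [[0, 0, 0.3], [0, 0, 0], 0],
    [[0, 0, 0.3], [0, 0, 0], 0],
    [[0, 0, 0.3], [0, 0, 0], 0],
    [[0, 0, 0.3], [0, 0, 0], 0],
    [[0, 0, 0], [0, 0, 0], 0],
  ],
)

```text
clock: 8.25
position: [0.6412, 0.0507, 0.104]
ee_rot: [0.707, 0.707, -0.001, -0.0]
ft_force: [-0.3, 0.4, -0.1]
grip_width: -0.004
```

Request:
move_arm(
  moves=[
    [[0, 0, 0.25], [0, 0, 0], 0],
    [[0, 0, 0.25], [0, 0, 0], 0],
    [[0, 0, 0.2], [0, 0, 0], 0],
    [[0, 0, 0], [0, 0, 0], 0],
  ],
)

```text
clock: 8.75
position: [0.6414, 0.0506, 0.0869]
ee_rot: [0.707, 0.707, -0.0, -0.0]
ft_force: [-0.1, -0.4, 0.8]
grip_width: 0.003
```

Request:
move_arm(
  moves=[
    [[0, 0, 0.1], [0, 0, 0], 0],
    [[0, 0, 0.08], [0, 0, 0], 0],
    [[0, 0, 0], [0, 0, 0], 0],
  ],
)

```text
clock: 9.12
position: [0.6416, 0.0508, 0.0828]
ee_rot: [0.707, 0.707, -0.0, -0.0]
ft_force: [-0.6, 0.8, 2.1]
grip_width: -0.001
```

Run:
```python
from h import *
print(get_obs()['position'],get_obs()['ft_force'])
a=camera("side")[170:310,190:358,::-1];b=camera("scene")[215:345,275:449,::-1]
cv2.imwrite("pics/s5.png",np.vstack([cv2.resize(a,(400,300)),cv2.resize(b,(400,300))]))
```

```text
[0.64156939 0.05082342 0.0828283 ] [-0.56717246  0.78644262  2.09129712]
```

View pics/s5.png

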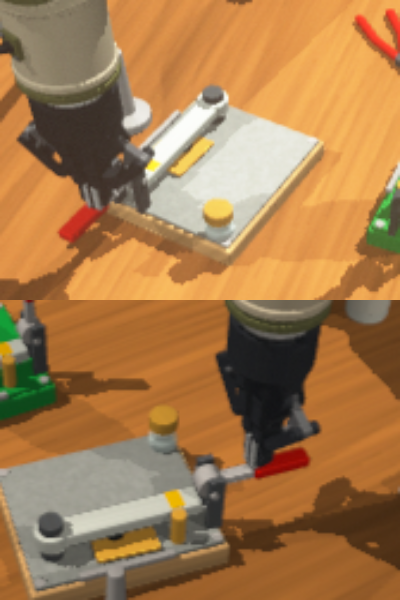

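The lever is almost level, and the finger has ended up at the grip's inner end. Press on until it is hard against its end stop.

Request:
move_arm(
  moves=[
    [[0, 0, 0.06], [0, 0, 0], 0],
    [[0, 0, 0.06], [0, 0, 0], 0],
    [[0, 0, 0], [0, 0, 0], 0],
  ],
)

```text
clock: 9.6
position: [0.6418, 0.0506, 0.0819]
ee_rot: [0.707, 0.707, 0.0, 0.0]
ft_force: [-7.5, 1.4, 17.7]
grip_width: 0.002
```

Request:
move_arm(
  moves=[
    [[0, 0, 0.05], [0, 0, 0], 0],
    [[0, 0, 0.05], [0, 0, 0], 0],
    [[0, 0, 0], [0, 0, 0], 0],
  ],
)

```text
clock: 9.98
position: [0.6421, 0.0507, 0.0815]
ee_rot: [0.707, 0.707, 0.001, 0.0]
ft_force: [-16.0, -0.1, 34.4]
grip_width: 0.001
```

It is hard against the end stop: 34 N, fingertip at z = 81.5 mm where a level top is 82 mm. Lift clear and check.

Request:
move_arm(
  moves=[
    [[0, 0, -0.5], [0, 0, 0], 0],
    [[0, 0, -1], [0, 0, 0], 0],
    [[0, 0, -1], [0, 0, 0], 0],
    [[0, 0, -1], [0, 0, 0], 0],
    [[0, 0, -1], [0, 0, 0], 0],
  ],
)

```text
clock: 10.6
position: [0.6416, 0.05, 0.1904]
ee_rot: [0.707, 0.707, -0.001, 0.0]
ft_force: [0.5, -0.3, -0.6]
grip_width: 0.002
```

Run:
```python
from plan import *
print(get_obs()['position'],get_obs()['ft_force'])
A=camera("side");B=camera("scene")
for n,im,(x,y,w,h) in (("side",A,(195,200,60,80)),("scene",B,(365,255,70,60))):
    m=cv2.inRange(cv2.cvtColor(im[y:y+h,x:x+w],cv2.COLOR_RGB2HSV),(0,190,90),(6,255,255)); k,_,st,ce=cv2.connectedComponentsWithStats(m)
    j=1+np.argmax(st[1:,4]); p=ce[j]+[x,y]; print(n,st[j].tolist(),p)
    A_=p if n=="side" else None
    if n=="side": q=p
T,e=tri(p,q); u=np.array([-np.sin(th),np.cos(th)]); r=T[:2]-P-.149*u; print("grip mid",T,e,"along",r@u,"dz",T[2]-.076,"angle",np.arctan2(r@u,T[2]-.076))
cv2.imwrite("pics/s6.png",np.vstack([cv2.resize(A[170:310,190:358,::-1],(400,300)),cv2.resize(B[215:345,275:449,::-1],(400,300))]))
```

```text
[0.64157126 0.04997228 0.19038539] [ 0.46248704 -0.33529012 -0.55697245]
side [20, 62, 20, 18, 171] [224.87719298 271.57894737]
scene [19, 24, 26, 14, 203] [396.56157635 285.30541872]
grip mid [0.64938868 0.07167566 0.07668334] 0.00141734634834982 along 0.07075797671896315 dz 0.0006833384232473177 angle 1.5611392222229143
```

View pics/s6.png

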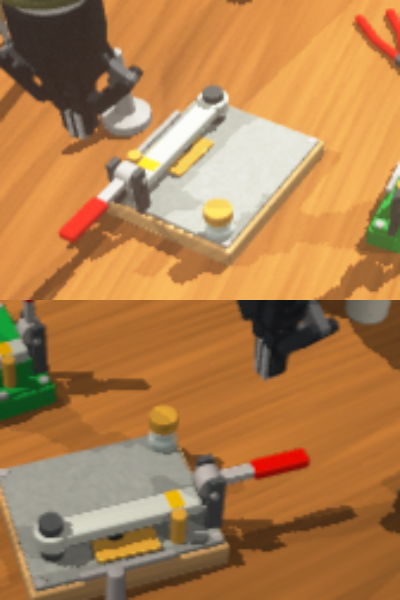

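The lever is level at about 1.56 rad, the strap is home, the blank, jar and mandrel are in place, and the gripper is well clear.

```bash
python3 -c "
from workcell import *
print(hand_in())"
```

```text
the job is handed in; nothing more can be done
None
```

I pushed the strap home with the closed fingers, then pushed the red lever down with the fingertips, lifted clear and handed the job in at about 10.7 s. The hand-in gave no verdict.

- **Strap:** it met the stop with about 10 N at the finger before I touched the lever. Both pictures show it against the stop pin with its end under the cam.
- **Strap angle check that disagreed:** the camera gave about −0.08 rad, which is outside the joint's range. The yellow mark's blob had merged with the brass pin, so I relied on the contact force and the pictures instead.
- **Lever:** the fingertip stopped at z = 81.5 mm under 34 N, where a level lever's top is at 82 mm. Triangulating the grip gave 1.56 rad.
- **Blank and other things:** the blank, jar and mandrel look unmoved in the last pictures. I did not measure the blank's shift again. Apart from the bottle's foot, the other loose things were outside that last crop. The arm never went near them.
- **Pad force:** I had no way to measure the pad's force on the blank, so the squeeze is inferred from the lever being fully down with the strap home.
- **Robot:** the fingertips were about 11 cm above the lever, with wrist force near zero.

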